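Level the loaded tilt deck of a tube reader

TASK

On the bench stand two tube readers with sprung, sloping decks; one deck carries a rack of small capped tubes, the other is empty. Push the deck with the tubes down by its ribbed rubber pad until it lies level, keep it there for about two seconds so the reader can scan the tubes, then let it spring back up and move clear. Do not press on the tubes or their rack, and do not push the empty deck down.

Things in the scene. Friction and masses are not known exactly. Their poses are not given: they have to be found in the camera images.
- loaded_deck (a joint): Tilt of the deck carrying the tube rack: aluminium plate 215 x 136 mm, hinged at its far end, 62.5 mm above the bench, on a fixed white housing (250 x 160 mm, yaw up to 0.5 rad). 0 = sprung fully up, free end high and towards the robot, 28 degrees above level; grows as pushed down; 0.49 rad = level, firm stop. Takes 3 N at first, 7 N at level, at the pad. No catch: rises by itself within 1 s.
- press_pad (a point): Centre of the top of the ribbed black rubber pad, 50 x 100 mm, on the free end of the loaded deck: push here. 184 mm from the hinge axis; 155 mm above the bench when up, 70 mm when level (then about 25 mm farther from the hinge). Pushing straight down from it stays on the bare end of the deck. x runs along the deck to the hinge, y across it, z square to the plate (0.49 rad off vertical at rest).
- tube_rack (a point): White rack 109 x 109 mm, 50 mm high over its 25 capped tubes, fixed on the loaded deck. This point: centre of its underside, on the deck's top face, 72 mm from the hinge axis; axes as the pad's. Its edge is 32 mm from the nearer edge of the pad. Not to be pressed on.
- empty_deck (a joint): Tilt of the deck of the second, identical reader, with no rack on it; same values and spring. Must stay up at 0. The two readers stand left and right of the middle, in either order, at least 320 mm apart between centres.

How it is judged:
By the outcome, as a careful person would: the job done as asked, in the order asked, and still so for the second after the job is handed in, with the robot touching nothing.
It also fails if it takes over 40 s, if anything falls off the work surface, if the arm or the gripper's body presses on something with over 40 N, if the wrist force passes 120 N, or if a joint passes its speed limit or range.

ROBOT

A 6-joint arm with a two-finger parallel gripper is mounted at the origin on the work surface. World frame = base frame: x ahead of the robot, y to its left, z up, the work surface at z = 0. Lengths are in mm, angles in rad, forces in N, time in s.
With the tool pointing down it reaches from about 425 to 950 mm from the base axis. Payload 14.7 kg.
Tool frame: the origin (TCP) lies between the finger pads; the fingertips stand 11 mm ahead of it and the grasp point (between the pads) lies 8 mm behind it (bot.tip_reach is the distance from the TCP to the fingertips, in mm); z points along the fingers, x is the direction in which the jaws open and shut, and the axes are right-handed (so a half turn about z gives the same grasp; the last joint's range is limited). The gripper opens to 85 mm and grips with 20 to 120 N. Pads are 22 mm wide; open, the fingers measure 114 mm over their backs; the gripper's body (76 mm by 85 mm) begins 54 mm behind the grasp point. The pads swing forward as they close: fully open they stand 13 mm farther back than shut.
Start: joints at [-1.375, 0.48, 1.596, -0, 1.065, -0.047], TCP at [156.291, -630.924, 242.297] pointing down, gripper open.
Joint ranges: [-2.75, 2.75], [-0.82, 2.05], [0.23, 2.67], [-1.56, 4.7], [0.09, 2.69], [-2.92, 2.92]. Speed limits (rad/s): [1.89, 1.89, 2.39, 3.01, 3.01, 3.01].

INTERFACE

Orientations are given as a unit quaternion [w, x, y, z].
In Python, from station import status, grab_frame, finish_job, bot gives the robot as it stands. The module is installed in compiled form; this text tells all that it offers.
- The arm moves only by the shell command python3 -m pendant 'ROWS'. ROWS is JSON, a list of rows, each a list of 3 entries, a list of its own where there are three numbers: the shift along the tool's x, y, z in cm, then the turn, a rotation vector about the tool's x, y, z in rad, then the opening, from 0 (shut) to 1 (fully open). A call has 1 to 20 rows; each row shifts and turns the commanded pose from where the row before left it, along the tool's axes as they then stand; what a row does not reach is not made up. A row lasts 1/12 s, in which the tool goes at most 41.7 mm and 7.16 degrees, less where a joint would pass 70% of its speed; a pose out of reach is approached as far as the arm can. A call is refused whole if a number of a shift passes 4.17 or a number of a turn 0.125, either way. A call with a gripper value outside its range is refused whole. The fingers move at their own pace and stop on an object; the grip force is fixed at half the most. Time passes only in rows, so rows that do not move let the fingers close. It gives the time, the measured TCP pose, the force and the opening at its end, in the units of the state.
- status.state(): the state, without advancing time (a new reading comes with each control period).
- grab_frame(name): name is "scene" or "top" or "wrist"; returns a dict with "color" (420x560x3 uint8, red, green, blue), "mtx" (3x3 intrinsics, pixels), "extrinsics" (4x4, takes a point from world to camera coordinates); the wrist camera has in their place "tool_from_camera" (4x4, takes a point from camera to tool coordinates, whose origin is the TCP and whose axes are the tool frame's). Camera axes: x right, y down, z forward; pixel columns grow to the right and rows downward; lengths in mm; the calibration is good to about 2 mm. The wrist camera is an equidistant fisheye: a pixel r from the principal point sees the ray r / f radians off the axis. A picture is of the moment at which its call begins: read the wrist's pose just before it. There is no depth.
- finish_job(): hands the job in, once; it reports no verdict.
The state is a dict: "t": time; "q": joint angles; "dq": joint speeds; "joint_efforts": joint torques, N m; "eef_pos": TCP position; "tool_rot": TCP orientation; "ft_force": force on the tool from outside, world axes, zero at the start; "torque": the same for the moment, N m; "width": finger opening in mm.
Only numpy, scipy, OpenCV 4.12 (cv2) and the standard library are available. Lean on these libraries where they do the work, as an engineer would, in place of code of your own. Each camera call takes 0.05 s, during which the arm holds its last target.

## Working session

There is one attempt and no reset: what is moved stays moved. The work goes in short steps, Python scripts to look and compute and a shell command to move; the robot and the scene stay as the last step left them, time stands still between calls to the robot, and variables do not carry over. Pictures are saved under pics/ and viewed, and the job is handed in when it is done.

```bash
mkdir -p pics; python3 - <<'E'
from station import status, grab_frame
import cv2,numpy as np
s=status.state(); print(s)
for n in ("scene","top"):
    f=grab_frame(n); cv2.imwrite(f"pics/{n}0.png",f["color"][:,:,::-1]); print(n,f["mtx"],f["extrinsics"])
E
```

```text
{'t': 0.0, 'q': array([-1.37463570e+00,  4.80849748e-01,  1.59682306e+00, -2.25033969e-05,
        1.06507805e+00, -4.65557682e-02]), 'dq': array([-0.00061094, -0.00090069, -0.00012014,  0.00160117, -0.0008436 ,
        0.00069751]), 'joint_efforts': array([-2.52946171e-03, -9.50666213e+01, -4.30184591e+01, -2.24179335e-04,
        1.23910146e-02, -7.88995578e-06]), 'eef_pos': array([ 156.19161319, -630.58039132,  241.67968572]), 'tool_rot': array([-3.70283196e-04,  7.87512050e-01, -6.16298983e-01, -4.45364761e-04]), 'ft_force': array([ 0.22990003, -0.16434154, -0.17987829]), 'torque': array([-0.03290133, -0.00792752, -0.00513764]), 'width': 85.51660207095962}
scene [[472.68199439   0.         283.16633703]
 [  0.         472.68199439 207.86595761]
 [  0.           0.           1.        ]] [[-2.98854193e-01  9.54251008e-01 -9.54908858e-03  2.12102883e+02]
 [ 7.75359773e-01  2.36970918e-01 -5.85373390e-01 -4.10068495e+02]
 [-5.56330291e-01 -1.82345272e-01 -8.10707598e-01  1.44915602e+03]
 [ 0.00000000e+00  0.00000000e+00  0.00000000e+00  1.00000000e+00]]
top [[473.9700005    0.         282.23463195]
 [  0.         473.9700005  208.96663634]
 [  0.           0.           1.        ]] [[ 4.64890316e-02 -9.98895113e-01  6.87918899e-03 -6.23218716e+01]
 [-9.71716643e-01 -4.68181678e-02 -2.31462361e-01  6.53824606e+02]
 [ 2.31528692e-01  4.07583856e-03 -9.72819537e-01  8.91869005e+02]
 [ 0.00000000e+00  0.00000000e+00  0.00000000e+00  1.00000000e+00]]
```

View pics/scene0.png

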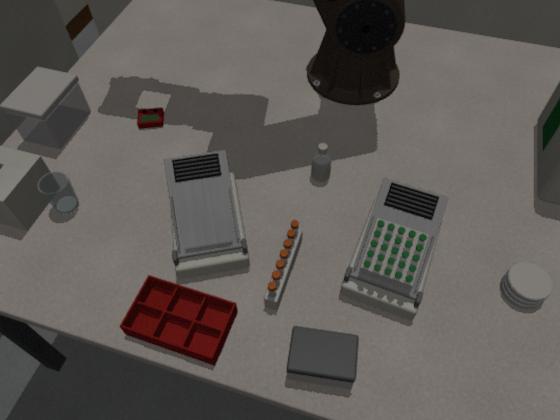

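View pics/top0.png

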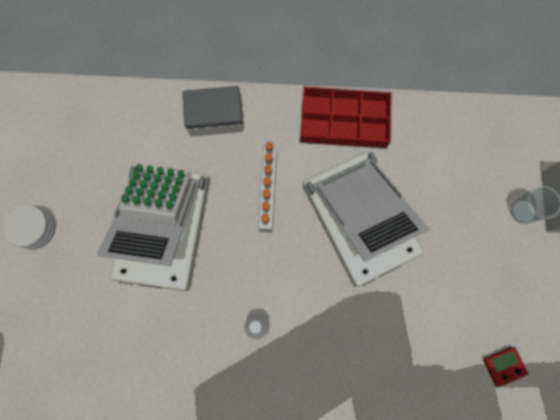

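The loaded reader is on the robot's left: its pad is near (138,245) in the top view and (411,201) in the scene view. The empty one is on the right, with its pad near (388,232) in the top view. I'll zoom in on the pad to get its corners.

```bash
python3 - <<'E'
import cv2
a=cv2.imread("pics/top0.png")[150:300,80:230]; cv2.imwrite("pics/ztop.png",cv2.convertScaleAbs(cv2.resize(a,(600,600),interpolation=cv2.INTER_CUBIC),alpha=1.6))
a=cv2.imread("pics/scene0.png")[170:320,335:485]; cv2.imwrite("pics/zsc.png",cv2.convertScaleAbs(cv2.resize(a,(600,600),interpolation=cv2.INTER_CUBIC),alpha=1.6))
E
```

```text
(no output)
```

View pics/ztop.png

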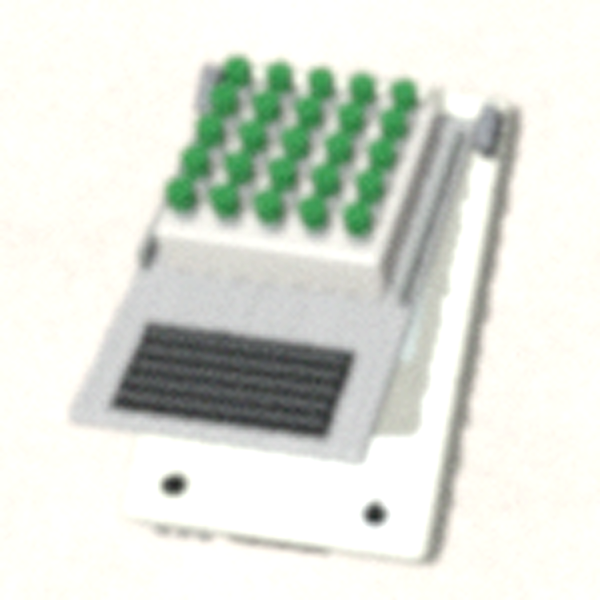

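View pics/zsc.png

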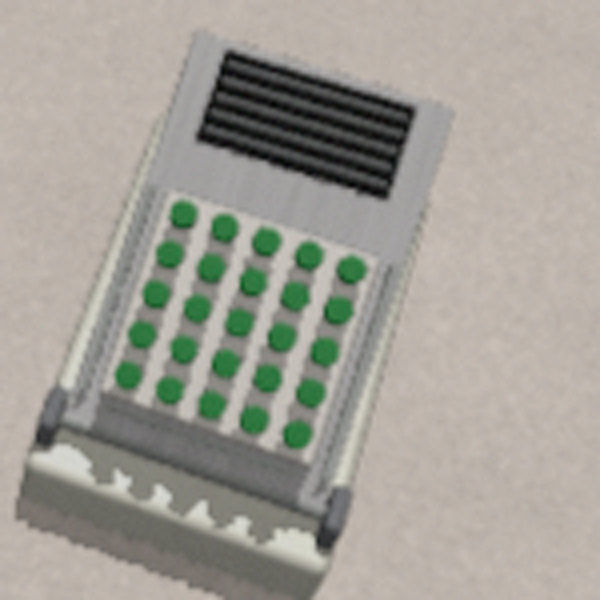

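```bash
cat > h.py <<'E'
import numpy as np
from station import grab_frame
def proj(f,P):
    P=np.asarray(P,float); c=P@f["extrinsics"][:3,:3].T+f["extrinsics"][:3,3]; u=c@f["mtx"].T; return u[:,:2]/u[:,2:]
E
python3 - <<'E'
from h import *
from scipy.optimize import least_squares
ft,fs=grab_frame("top"),grab_frame("scene")
z=lambda a,o:(np.array(a,float)+.5)/4-.5+np.array(o)
# FL FR NR NL (left=+y)
T=z([(148,324),(355,351),(327,437),(112,408)],(80,150))
S=z([(387,198),(198,138),(229,52),(415,106)],(335,170))
def pts(p):
    x,y,zz,w,t=p; c,s=np.cos(w),np.sin(w)
    ax=np.array([c*np.cos(t),s*np.cos(t),-np.sin(t)]); ay=np.array([-s,c,0])
    return np.array([x,y,zz])+np.array([25*a*ax+50*b*ay for a,b in((1,1),(1,-1),(-1,-1),(-1,1))])
for z0 in (0,):
    r=least_squares(lambda p:np.r_[(proj(ft,pts(p))-T).ravel(),(proj(fs,pts(p))-S).ravel()],[600,300,155,0,.49])
    print(r.x,np.abs(r.fun).max())
    r=least_squares(lambda p:np.r_[(proj(ft,pts([*p[:2],155,p[2],.49]))-T).ravel(),(proj(fs,pts([*p[:2],155,p[2],.49]))-S).ravel()],[600,300,0])
    print(r.x,np.abs(r.fun).max()); x,y,w=r.x
print("r",np.hypot(x,y))
from station import status
from scipy.spatial.transform import Rotation as R
s=status.state();q=s["tool_rot"];print(R.from_quat(np.r_[q[1:],q[0]]).as_matrix().round(3),s["t"])
E
```

```text
[ 5.57468882e+02  2.28852493e+02  1.56409105e+02 -8.46320533e-02
  4.89605977e-01] 0.9695150475067749
[ 5.57221094e+02  2.29116133e+02 -8.44483988e-02] 0.9444434783223414
r 602.4861405687011
[[ 0.24  -0.971 -0.   ]
 [-0.971 -0.24   0.001]
 [-0.001 -0.    -1.   ]] 0.2
```

Both fits agree. The pad centre is at about (557, 229, 155) and the deck yaw is -0.085. I'll shut the gripper and move across in two legs at the current height, which clears everything.

```bash
python3 -m pendant '[[[-2.25,-3.12,0],[0,0,0],0],[[-2.25,-3.12,0],[0,0,0],0],[[-2.25,-3.12,0],[0,0,0],0],[[-2.25,-3.12,0],[0,0,0],0],[[-2.25,-3.12,0],[0,0,0],0],[[-2.25,-3.12,0],[0,0,0],0],[[-2.25,-3.12,0],[0,0,0],0],[[-2.25,-3.12,0],[0,0,0],0],[[-2.25,-3.12,0],[0,0,0],0],[[-2.25,-3.12,0],[0,0,0],0],[[-2.25,-3.12,0],[0,0,0],0],[[-2.25,-3.12,0],[0,0,0],0],[[-2.25,-3.12,0],[0,0,0],0],[[0,0,0],[0,0,0],0],[[0,0,0],[0,0,0],0]]'
python3 -m pendant '[[[-3.46,-1.4,0],[0,0,0],0],[[-3.46,-1.4,0],[0,0,0],0],[[-3.46,-1.4,0],[0,0,0],0],[[-3.46,-1.4,0],[0,0,0],0],[[-3.46,-1.4,0],[0,0,0],0],[[-3.46,-1.4,0],[0,0,0],0],[[-3.46,-1.4,0],[0,0,0],0],[[-3.46,-1.4,0],[0,0,0],0],[[-3.46,-1.4,0],[0,0,0],0],[[-3.46,-1.4,0],[0,0,0],0],[[-3.46,-1.4,0],[0,0,0],0],[[-3.46,-1.4,0],[0,0,0],0],[[-3.46,-1.4,0],[0,0,0],0],[[0,0,0],[0,0,0],0],[[0,0,0],[0,0,0],0]]'
```

```text
t: 1.45
eef_pos: [480.7, -247.8, 242.2]
tool_rot: [-0.0, 0.789, -0.615, -0.0]
ft_force: [-0.9, -1.0, 0.5]
width: 0.1
t: 2.7
eef_pos: [548.3, 231.5, 241.9]
tool_rot: [0.0, 0.788, -0.616, -0.0]
ft_force: [-0.9, -1.5, -0.1]
width: -0.1
```

```bash
python3 -m pendant '[[[0,0,2],[0,0,0],0],[[0,0,1.5],[0,0,0],0],[[0,0,1.5],[0,0,0],0],[[0,0,0],[0,0,0],0]]'
python3 - <<'E'
from station import grab_frame
import cv2,numpy as np
o=[]
for n,(r,c) in dict(top=(150,80),scene=(130,335)).items():
    a=grab_frame(n)["color"][r:r+150,c:c+150,::-1]; o.append(cv2.convertScaleAbs(cv2.resize(a,(400,400)),alpha=1.5))
cv2.imwrite("pics/a1.png",np.hstack(o))
E
```

```text
t: 3.03
eef_pos: [546.8, 228.3, 189.8]
tool_rot: [0.002, 0.787, -0.617, -0.001]
ft_force: [-0.4, -0.1, -1.6]
width: 0.1
```

View pics/a1.png

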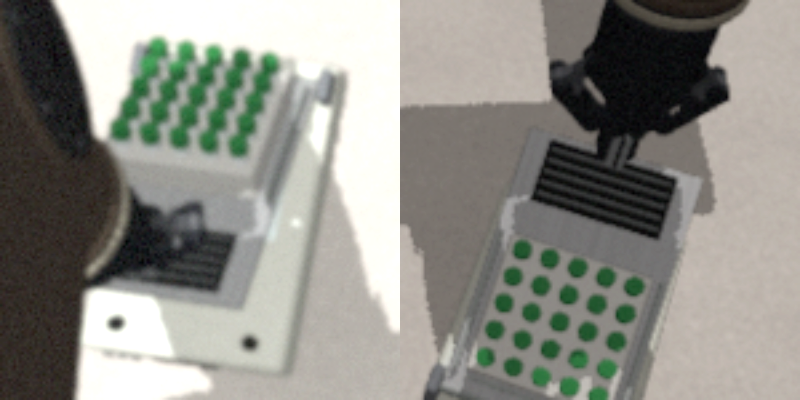

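In the top half (left) and scene half (right) the shut fingertips stand over the ribbed pad, at about (185,230) and (615,155). They are well clear of the rack, so I'll start pressing and drift outward as the pad swings.

```bash
python3 -m pendant '[[[0,0,0.7],[0,0,0],0],[[0,0,0.7],[0,0,0],0],[[-0.06,0.19,0.8],[0,0,0],0],[[-0.06,0.19,0.8],[0,0,0],0],[[-0.06,0.19,0.8],[0,0,0],0],[[-0.06,0.19,0.8],[0,0,0],0]]'
python3 -m pendant '[[[-0.06,0.19,0.8],[0,0,0],0],[[-0.06,0.19,0.8],[0,0,0],0],[[-0.06,0.19,0.8],[0,0,0],0],[[-0.06,0.19,0.8],[0,0,0],0],[[-0.06,0.19,0.6],[0,0,0],0],[[0,0,0.6],[0,0,0],0],[[0,0,0],[0,0,0],0]]'
```

```text
t: 3.63
eef_pos: [539.8, 231.5, 145.5]
tool_rot: [0.0, 0.788, -0.616, -0.0]
ft_force: [-0.7, 0.6, 5.0]
width: -0.3
t: 4.22
eef_pos: [529.7, 232.0, 101.1]
tool_rot: [0.0, 0.788, -0.616, -0.0]
ft_force: [-1.5, 2.0, 5.3]
width: 0.2
```

```bash
python3 -m pendant '[[[0,0,0.5],[0,0,0],0],[[0,0,0.5],[0,0,0],0],[[0,0,0.4],[0,0,0],0],[[0,0,0],[0,0,0],0]]'
python3 -m pendant '[[[0,0,0.2],[0,0,0],0],[[0,0,0.2],[0,0,0],0],[[0,0,0],[0,0,0],0]]'
```

```text
t: 4.55
eef_pos: [529.7, 232.0, 87.7]
tool_rot: [0.0, 0.788, -0.616, -0.0]
ft_force: [-4.0, 1.7, 5.4]
width: 0.1
t: 4.8
eef_pos: [529.8, 232.0, 84.2]
tool_rot: [0.0, 0.788, -0.616, -0.0]
ft_force: [-3.8, 1.3, 5.1]
width: 0.1
```

```bash
python3 -m pendant '[[[0,0,0.15],[0,0,0],0],[[0,0,0.15],[0,0,0],0],[[0,0,0],[0,0,0],0]]'
python3 -m pendant '[[[0,0,0.1],[0,0,0],0],[[0,0,0],[0,0,0],0]]'
```

```text
t: 5.05
eef_pos: [529.8, 231.9, 81.4]
tool_rot: [0.0, 0.788, -0.616, -0.0]
ft_force: [-6.1, 0.7, 8.6]
width: -0.2
t: 5.22
eef_pos: [529.8, 232.0, 81.0]
tool_rot: [0.0, 0.788, -0.616, -0.0]
ft_force: [-6.9, 0.0, 19.4]
width: 0.1
```

At z = 81.0 the force jumped to 19 N, so the deck is on its stop. I'll hold it there and take one picture.

```bash
python3 - <<'E'
from station import grab_frame
import cv2
for n in("scene",):
    cv2.imwrite("pics/hold.png",cv2.convertScaleAbs(cv2.resize(grab_frame(n)["color"][100:340,300:540,::-1],(600,600)),alpha=1.5))
E
python3 -m pendant '[[[0,0,0],[0,0,0],0],[[0,0,0],[0,0,0],0],[[0,0,0],[0,0,0],0],[[0,0,0],[0,0,0],0],[[0,0,0],[0,0,0],0],[[0,0,0],[0,0,0],0],[[0,0,0],[0,0,0],0],[[0,0,0],[0,0,0],0],[[0,0,0],[0,0,0],0],[[0,0,0],[0,0,0],0],[[0,0,0],[0,0,0],0],[[0,0,0],[0,0,0],0]]'
```

```text
t: 6.27
eef_pos: [529.8, 232.0, 81.1]
tool_rot: [0.0, 0.788, -0.616, -0.0]
ft_force: [-7.6, 0.2, 16.8]
width: 0.1
```

View pics/hold.png

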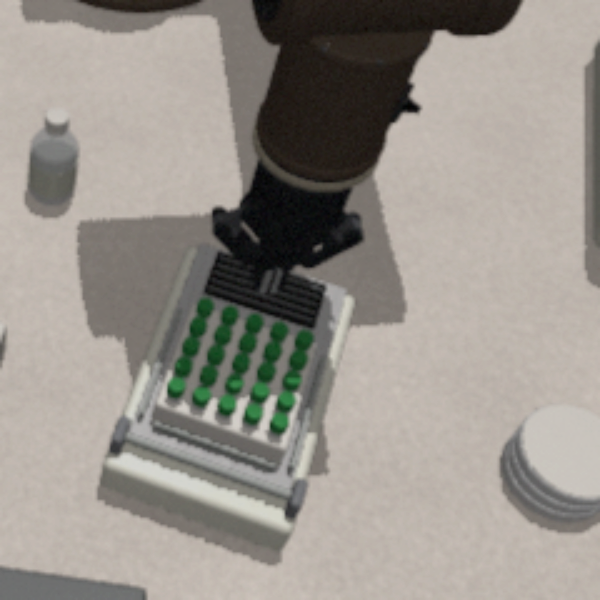

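The hold picture shows the deck lying level inside the housing, with the fingertip mid-pad near (270,283) and clear of the tubes. I'll finish the two seconds, then retrace the path up so the deck rises under control.

```bash
python3 -m pendant '[[[0,0,0],[0,0,0],0],[[0,0,0],[0,0,0],0],[[0,0,0],[0,0,0],0],[[0,0,0],[0,0,0],0],[[0,0,0],[0,0,0],0],[[0,0,0],[0,0,0],0],[[0,0,0],[0,0,0],0],[[0,0,0],[0,0,0],0],[[0,0,0],[0,0,0],0],[[0,0,0],[0,0,0],0],[[0,0,0],[0,0,0],0],[[0,0,0],[0,0,0],0]]'
python3 -m pendant '[[[0,0,-0.9],[0,0,0],0],[[0,0,-0.9],[0,0,0],0],[[0,0,-1],[0,0,0],0],[[0.06,-0.19,-1],[0,0,0],0],[[0.06,-0.19,-1],[0,0,0],0],[[0.06,-0.19,-1],[0,0,0],0],[[0.06,-0.19,-1],[0,0,0],0],[[0.06,-0.19,-1],[0,0,0],0],[[0.06,-0.19,-1],[0,0,0],0],[[0.06,-0.19,-1],[0,0,0],0],[[0.06,-0.19,-1],[0,0,0],0],[[0,0,-1.5],[0,0,0],0],[[0,0,-2],[0,0,0],0],[[0,0,-2],[0,0,0],0],[[0,0,-2],[0,0,0],0],[[0,2.5,-1],[0,0,0],0],[[0,2.5,0],[0,0,0],0],[[0,0,0],[0,0,0],0],[[0,0,0],[0,0,0],0]]'
python3 - <<'E'
from station import grab_frame
import cv2
for n in("scene","top"):
    cv2.imwrite(f"pics/end_{n}.png",cv2.convertScaleAbs(grab_frame(n)["color"][:,:,::-1],alpha=1.5))
E
```

```text
t: 7.27
eef_pos: [529.8, 232.0, 81.1]
tool_rot: [0.0, 0.788, -0.616, -0.0]
ft_force: [-7.5, 0.1, 17.1]
width: -0.4
t: 8.85
eef_pos: [496.5, 218.8, 273.9]
tool_rot: [0.0, 0.788, -0.616, -0.0]
ft_force: [1.6, 0.7, 0.3]
width: -0.1
```

View pics/end_scene.png

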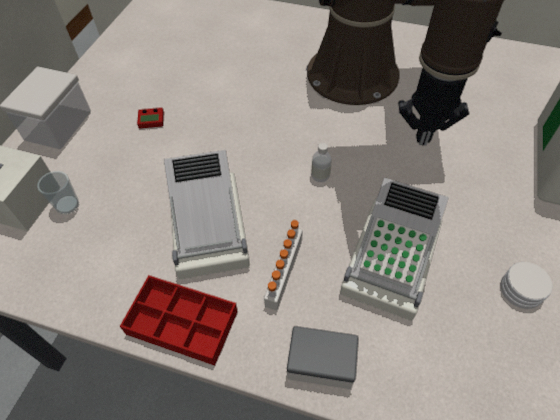

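View pics/end_top.png

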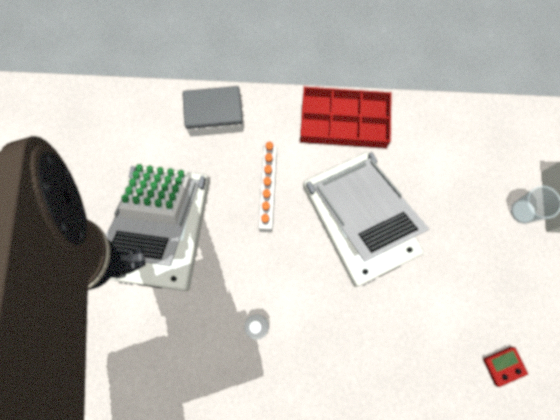

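The scene view shows the loaded deck back up, with its pad at (411,201) as at the start. The empty deck is unchanged at (197,167), and the gripper hangs clear at (425,135). I'll hand the job in.

```bash
python3 -m pendant '[[[0,0,0],[0,0,0],0],[[0,0,0],[0,0,0],0],[[0,0,0],[0,0,0],0],[[0,0,0],[0,0,0],0]]'; python3 -c "
from station import finish_job; print(finish_job())"
```

```text
t: 9.28
eef_pos: [497.9, 219.0, 273.0]
tool_rot: [0.0, 0.787, -0.616, -0.0]
ft_force: [-0.1, -0.4, -0.5]
width: 0.3
the job is handed in; nothing more can be done
None
```

I pressed the loaded deck (on the robot's left) down by its rubber pad with the shut fingertips until it reached its level stop. I held it there for about 2.1 s (t ≈ 5.2 to 7.3 s) at 17–19 N vertical, then let it rise under control, moved clear and handed the job in at about 9.3 s.

- **Loaded deck:** the hold picture showed it level, with the fingertip mid-pad and off the rack. The last pictures show it back up, with its pad where it started.
- **Empty deck:** it looks unchanged in the last pictures.
- **Robot:** the gripper hung clear with about 0 N at the wrist, and none of my checks failed or disagreed. I judged the deck tilts from the pictures, the fingertip height and the force, as no joint reading is available.

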